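# Hold the menu clip gaping over the card's edge

### The arm

A 7-joint arm with a two-finger parallel gripper is mounted at the origin on the work surface. World frame = base frame: x ahead of the robot, y to its left, z up, the work surface at z = 0. Lengths are in m, angles in rad, forces in N, time in s.
With the tool pointing down it reaches from about 0.4 to 0.875 m from the base axis. Payload 6.5 kg.
Tool frame: the origin (TCP) lies at the very end of the fingers, on their centre line; the grasp point (between the pads) lies 19 mm behind it; z points along the fingers, y is the line along which they close (so a half turn about z gives the same grasp; the last joint's range is limited). The gripper opens to 88 mm and grips with 3 to 60 N. Pads are 18 mm wide; open, the fingers measure 123 mm over their backs; the gripper's body (75 mm by 187 mm) begins 45 mm behind the grasp point.
Start: joints at [1.234, 0.536, -0.004, 1.538, 0.003, 1.067, -0.071], TCP at [0.174, -0.626, 0.239] pointing down, gripper open.
Joint ranges: [-2.7, 2.7], [-0.37, 2.16], [-1.27, 1.26], [0.24, 2.4], [-1.31, 4.45], [0.19, 1.91], [-2.76, 2.76]. Speed limits (rad/s): [2.39, 2.39, 3.14, 3.14, 3.14, 3.14, 3.14].

### API

Orientations are given as a unit quaternion [x, y, z, w].
In Python, from cell import manip gives the robot as it stands.
- The arm moves only by the tool arm_command, never from a script. Its argument "motion" is a list of rows, each an object with "slide": the shift along the world's x, y, z in units of 0.03 m (1.0 is 0.03 m), a list of three; "rotation": the turn, a rotation vector about the world's x, y, z in units of 120 degrees (1.0 is 120 degrees), a list of three. In form: [{"slide": [dx, dy, dz], "rotation": [wx, wy, wz]}, ...]. A call has 1 to 20 rows; each row shifts and turns the commanded pose from where the row before left it; what a row does not reach is not made up. A row lasts 1/10 s, in which the tool goes at most 50 mm and 8.59 degrees, less where a joint would pass 70% of its speed; a pose out of reach is approached as far as the arm can. A call with a number of a shift or a turn outside -1 to 1 is refused whole. A call with a gripper value outside its range is refused whole. "fingers" is the gripper command: -1 is shut, 1 is fully open, values between are in proportion, set as the call begins (left out, the last holds). The fingers move at their own pace and stop on an object; the grip force is fixed at half the most. Time passes only in rows, so rows that do not move let the fingers close. It gives the time, the measured TCP pose, the force, the opening and the grip force at its end, in the units of the state.
- manip.get_state(): the state, without advancing time (a new reading comes with each control period).
- manip.grab_frame(name): name is "side" or "top"; returns a dict with "image" (384x512x3 uint8, red, green, blue), "vertical_fov" (degrees; the focal length in pixels is half the picture's height over the tangent of half this angle, whatever the lens; pixels are square), "cx", "cy" (the principal point, pixels), "rvec" (rotation vector, rad) and "tvec" (3), from world to camera coordinates, as OpenCV has them. Camera axes: x right, y down, z forward; pixel columns grow to the right and rows downward; lengths in m; the calibration is good to about 2 mm. A picture is of the moment at which its call begins. There is no depth.
- manip.hand_in(): hands the job in; it is judged then, once.
Trained networks look in the newest picture that a camera, given by its name, has taken for a name from the list of things; names that differ only in an ending like _2 or _b are one class to them, and where a whole thing is asked for, a point or a joint stands for the part that bears it (a point fixed in the world has none). Each returns a list of dicts, best first, with "score" (0 to 1); they miss things now and then, are a little off and sometimes report something else, mostly with a low value. They report only what shows in the picture. A call takes as long as a camera call. They do not tell look-alikes from the thing itself.
- manip.search_frame(thing, camera): "bbox" ([left, top, right, bottom] in pixels, round what is visible of it).
- manip.cut_out(thing, camera): "pixels" (384x512 bool, what is visible of it) and "bbox" ([left, top, right, bottom] in pixels, round what is visible of it).
- manip.pinpoint(thing, camera): "position" ([column, row] in pixels: a listed point, or the origin of a listed thing).
The state is a dict: "time": time; "joint_pos": joint angles; "joint_vel": joint speeds; "tau": joint torques, N m; "ee_pos": TCP position; "eef_rot": TCP orientation; "contact_force": force on the tool from outside, world axes, zero at the start; "wrist_torque": the same for the moment, N m; "opening": opening from 0.0 (shut) to 1.0 (fully open); "gripper_force": force on a finger pad.
Only numpy, scipy, OpenCV 4.12 (cv2) and the standard library are available. Lean on these libraries where they do the work, as an engineer would, in place of code of your own. Each camera call takes 0.05 s, during which the arm holds its last target. There are 200 camera calls.

### The job

Pick up the big wooden spring clip lying on the counter by squeezing its two handles until it is spread wide open, and bring its open jaws sideways around the free upright edge of the larger of the two menu cards, about half-way up that edge, with the card midway between the jaws and not touching them, so that a colleague can slip today's insert in beside it. Finish while still holding the clip squeezed open there: do not let it bite, and do not let go. Do not shift the card stand or disturb anything else on the counter.

Things in the scene. Friction and masses are not known exactly. Their poses are not given: they have to be found in the camera images.
- clip_mid (a point): Centre of the pivot pin, 20 mm above the underside, of a big clothes-peg type clip: pale wood, steel pin, 104 mm long, 40 mm high, about 90 g, lying loose on its side, pin upright. Its x points along the clip to the jaws (tips at +51 mm), -x to the handles (ends at -53 mm); y is the direction in which both spread; z is along the pin.
- clip_grip (a point): Point midway between the clip's handles, 36 mm behind the pivot (clip x = -36 mm), 20 mm up: good place to squeeze, along y. Same axes as clip_mid. Closed, the handles diverge backwards: 44 mm over their outer faces here, 53 mm at their ends. Squeezed to the stop they are parallel, 22 mm over the outer faces.
- clip_mouth (a point): Point midway between the clip's jaws, 26 mm ahead of the pivot (clip x = +26 mm), 20 mm up: where the card's edge belongs. Same axes as clip_mid. Fully open, the jaws gape about 20 mm here and 25 mm at the tips; both arms swing equally.
- clip_arm (a joint): How far each arm of the clip is swung open, rad: 0 = jaws closed, 0.28 = fully open at the stop. A spring closes it: at clip_grip each finger must push about 7 N to start opening and 11 N to hold it fully open.
- menu_edge (a point): Mid-height point of the free upright edge of the larger menu card, 67.5 mm above the counter. The card is stiff brown board 4 mm thick, 130 mm long and 75 mm high, its lower edge 30 mm above the counter. Axes as the stand's: card in the y-z plane, -y points out past the free edge, z up.
- menu_stand: The larger card stand, loose, about 0.8 kg: dark wooden foot 80 x 100 x 12 mm, a dark wooden post 14 x 14 mm and 108 mm tall at y = +30 mm, and the card standing out from the post towards -y like a flag, its free edge at y = -105 mm, beyond the foot. Origin at the centre of the foot's underside; z up.
- price_stand: The smaller card stand of the same make, not to be touched: foot 60 x 70 x 12 mm, post 75 mm tall, card 60 x 42 mm pointing to its -y. Origin at the centre of the foot's underside.
- jar: Small closed jar, 54 mm across, 70 mm high; origin at the centre of its underside. Leave alone.
- bowl: White bowl, 100 mm across, 40 mm high; origin at the centre of its underside. Leave alone.
- spoon: Steel spoon lying flat. Leave alone.
- tumbler: Glass tumbler, 68 mm across, 90 mm high; origin at the centre of its underside. Leave alone.
- ramekin: Low white dish between clip and cards, 70 mm across, 30 mm high; origin at the centre of its underside. Leave alone.
- mug: White mug, 76 mm across, 85 mm high; origin at the centre of its underside. Leave alone.
Not all that is in view belongs to the job. What is shaped like the menu_stand but blue is not meant.

How it is judged:
On the way, in this order (a step that is already met when the one before it is completed fails the run):
1. the clip is picked up clear of the counter, squeezed open in the fingers (height (world z) of clip_mid above 0.035 m and value of joint clip_arm above 0.12 rad and contact force between the fingers and clip above 2 N), for 0.2 s.
2. the open jaws stand around the free edge of the larger card (value of joint clip_arm above 0.19 rad and x of menu_edge in the frame of clip_mid between 0.01 and 0.043 m and y of menu_edge in the frame of clip_mid between -0.009 and 0.009 m and z of menu_edge in the frame of clip_mid between -0.025 and 0.025 m and angle between the x axis of clip_mid and the y axis of menu_stand, either way round below 0.25 rad and angle between the z axis of clip_mid and the z axis of menu_stand, either way round below 0.25 rad), for 0.3 s.
At the end, for the whole second after the job is handed in: Clip held in the fingers, still, joint over 0.19 rad, over 40 mm up; mid-point of the card edge 10 to 43 mm ahead of the pivot, within 9 mm of mid-gape and 25 mm of mid-height; in line with the card within 0.25 rad; under 0.5 N on the card; stand upright, moved under 20 mm (all of step 2 and contact force between the fingers and clip above 2 N and contact force between clip and menu_stand below 0.5 N and height (world z) of clip_mid above 0.04 m and linear speed of clip below 0.02 m/s and distance of menu_stand from where it was at the start of the episode below 0.02 m and angle between menu_stand's own z axis and vertical below 0.1 rad); the arm keeps its last pose, push and grip.
It fails at once if the larger card stand is shoved or tipped (distance of menu_stand from where it was at the start of the episode above 0.02 m or angle between menu_stand's own z axis and vertical above 0.2 rad).
It fails at once if a bystander is disturbed (distance of any of price_stand, jar, bowl, spoon, tumbler, mug, ramekin from where it was at the start of the episode above 0.03 m).
It also fails if it takes over 38 s, if anything falls off the work surface, if the arm or the gripper's body presses on something with over 40 N, if the wrist force passes 120 N, or if a joint passes its speed limit or range.

## Working session

There is one attempt and no reset: what is moved stays moved. The work goes in short steps, Python scripts to look and compute and a tool call to move; the robot and the scene stay as the last step left them, time stands still between calls to the robot, and variables do not carry over. Pictures are saved under pics/ and viewed, at most 10 in all, crops included, and the job is handed in when it is done.

Besides the shell and the picture viewer there is one more tool, called by a JSON object that holds its "op" and its "data", one argument or row to a line. arm_command: Moves the arm, as the interface text tells. Shifts and turns lie within -1 to 1; 1 stands for 0.03 m of shift or 120 degrees of turn. Its arguments: {"type":"object","properties":{"motion":{"type":"array"},"fingers":{"type":"number"}},"required":["motion"]}

```bash
mkdir -p pics; cat > h.py <<'E'
import numpy as np, cv2
from cell import manip
def cam(f):
    h=f["image"].shape[0]; fl=h/2/np.tan(np.radians(f["vertical_fov"])/2)
    K=np.array([[fl,0,f["cx"]],[0,fl,f["cy"]],[0,0,1.]])
    return K,cv2.Rodrigues(np.array(f["rvec"],float))[0],np.array(f["tvec"],float).reshape(3)
def onplane(f,px,z):
    K,R,t=cam(f); d=R.T@np.linalg.solve(K,[px[0],px[1],1.]); c=-R.T@t
    return c+d*(z-c[2])/d[2]
def proj(f,P):
    K,R,t=cam(f); q=(K@(R@np.atleast_2d(P).T+t[:,None])).T
    return q[:,:2]/q[:,2:]
def tri(fs,pxs):
    A=[];b=[]
    for f,p in zip(fs,pxs):
        K,R,t=cam(f); d=R.T@np.linalg.solve(K,[p[0],p[1],1.]); d/=np.linalg.norm(d); c=-R.T@t
        M=np.eye(3)-np.outer(d,d); A.append(M); b.append(M@c)
    return np.linalg.lstsq(np.vstack(A),np.hstack(b),rcond=None)[0]
E
python3 - <<'E'
from h import *
fs={}
for c in("side","top"):
    f=fs[c]=manip.grab_frame(c); cv2.imwrite(f"pics/{c}0.png",f["image"][:,:,::-1])
    K,R,t=cam(f); print(c,"campos",(-R.T@t).round(3),"f",K[0,0].round(1))
Z=dict(clip_mid=.02,clip_grip=.02,clip_mouth=.02,menu_edge=.0675,menu_stand=0,price_stand=0,jar=0,bowl=0,spoon=0,tumbler=0,ramekin=0,mug=0)
for n,z in Z.items():
    for c in fs:
        for r in manip.pinpoint(n,c)[:3]:
            print(n,c,round(r["score"],2),np.round(r["position"],1),onplane(fs[c],r["position"],z)[:2].round(3))
s=manip.get_state();print(s["time"],s["ee_pos"],s["eef_rot"],s["opening"])
E
```

```text
side campos [0.074 0.933 1.292] f 469.7
top campos [ 0.264 -0.043  1.448] f 432.6
clip_mid side 0.64 [269.6 157.9] [ 0.533 -0.272]
clip_mid top 0.75 [329.3 184.4] [ 0.516 -0.278]
clip_grip side 0.82 [282.4 153.3] [ 0.498 -0.317]
clip_grip side 0.54 [232.8 223.4] [0.521 0.072]
clip_mouth side 0.7 [267.1 162.4] [ 0.532 -0.246]
clip_mouth top 0.51 [321.9 183.6] [ 0.519 -0.253]
menu_edge side 0.88 [233.5 225.7] [0.498 0.111]
menu_edge side 0.8 [261.4 327.4] [0.273 0.394]
menu_edge top 0.92 [118.2 253.6] [0.277 0.4  ]
menu_edge top 0.6 [206.1 188. ] [0.491 0.129]
menu_stand side 0.9 [287.4 325.4] [0.218 0.326]
menu_stand side 0.81 [213.6 256.8] [0.524 0.207]
menu_stand top 0.95 [149.8 276.7] [0.204 0.313]
menu_stand top 0.57 [180.  184.2] [0.514 0.226]
price_stand side 0.78 [175.4 253.7] [0.642 0.25 ]
price_stand top 0.84 [176.5 149.1] [0.636 0.243]
jar side 0.75 [254.  271.1] [0.383 0.2  ]
jar top 0.53 [187.3 227.4] [0.368 0.196]
bowl side 0.85 [201.6 173.2] [ 0.74  -0.105]
bowl top 0.82 [285.2 120.4] [ 0.744 -0.13 ]
spoon side 0.58 [313.9 134.8] [ 0.429 -0.493]
spoon top 0.67 [390.5 207.6] [ 0.443 -0.486]
tumbler side 0.78 [228.3 324.3] [0.376 0.396]
tumbler top 0.96 [127.4 227.9] [0.363 0.396]
ramekin side 0.75 [243.6 210.2] [ 0.519 -0.011]
ramekin top 0.63 [253.4 185.7] [ 0.512 -0.023]
mug side 0.9 [133.7 287.9] [0.694 0.413]
mug top 0.74 [124.7 135.7] [0.682 0.424]
1.3 [ 0.17388163 -0.62630653  0.23875493] [ 9.90844809e-01  1.35005791e-01 -9.20096361e-06  2.37169417e-05] 1.0006781829148832
```

View pics/top0.png

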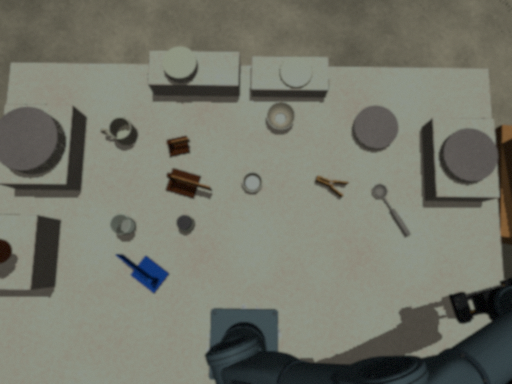

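View pics/side0.png

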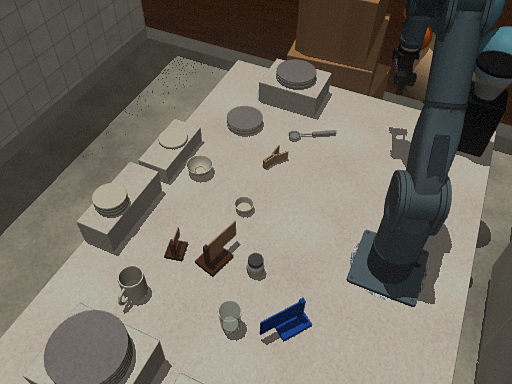

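The candidates for the larger stand are brown at top (182,184) / side (214,257), and blue at top (150,275) / side (287,325). The brown one fits: it has a wooden foot and brown card and is larger than the price stand at top (178,147). The clip is at top (330,185) with its jaws to the left. An enlarged crop will confirm this.

```bash
python3 - <<'E'
from h import *
import pickle
fs={c:manip.grab_frame(c) for c in("top","side")}
pickle.dump(fs,open("fs.pkl","wb"))
def crop(c,x,y,w=50,h=37): return cv2.resize(fs[c]["image"][y:y+h,x:x+w],(400,296),interpolation=cv2.INTER_CUBIC)
m=np.vstack([np.hstack([crop("top",305,166),crop("top",162,166)]),np.hstack([crop("side",250,138),crop("side",192,221,70,52)])])
cv2.imwrite("pics/crops.png",m[:,:,::-1])
for c in fs:
    r=manip.cut_out("clip_mid",c)
    for q in r[:2]:
        ys,xs=np.nonzero(q["pixels"]); W=np.array([onplane(fs[c],(x,y),.03) for x,y in zip(xs,ys)])[:,:2]
        m=W.mean(0); w,v=np.linalg.eigh(np.cov(W.T)); a=v[:,1]; a=a*np.sign(a[1]); s=(W-m)@a
        print(c,"clip",round(q["score"],2),len(xs),q["bbox"],m.round(4),"yaw",np.degrees(np.arctan2(a[1],a[0])).round(1),"ext",s.min().round(3),s.max().round(3),"tips",(m+a*s.max()).round(4))
    for q in manip.cut_out("menu_stand",c)[:2]: print(c,"stand",round(q["score"],2),q["bbox"],q["pixels"].sum())
E
```

```text
top clip 0.62 203 [316.4, 179.0, 346.0, 193.1] [ 0.5158 -0.2761] yaw 64.5 ext -0.055 0.05 tips [ 0.5373 -0.2311]
top stand 0.81 [117.2, 257.2, 168.3, 295.1] 917
top stand 0.67 [164.5, 170.1, 209.5, 197.3] 723
side clip 0.76 224 [262.4, 146.0, 291.0, 168.2] [ 0.5142 -0.2686] yaw 64.4 ext -0.055 0.057 tips [ 0.5386 -0.2176]
side stand 0.92 [195.0, 219.7, 238.4, 279.1] 1022
side stand 0.68 [258.2, 303.2, 311.9, 339.1] 1066
```

View pics/crops.png

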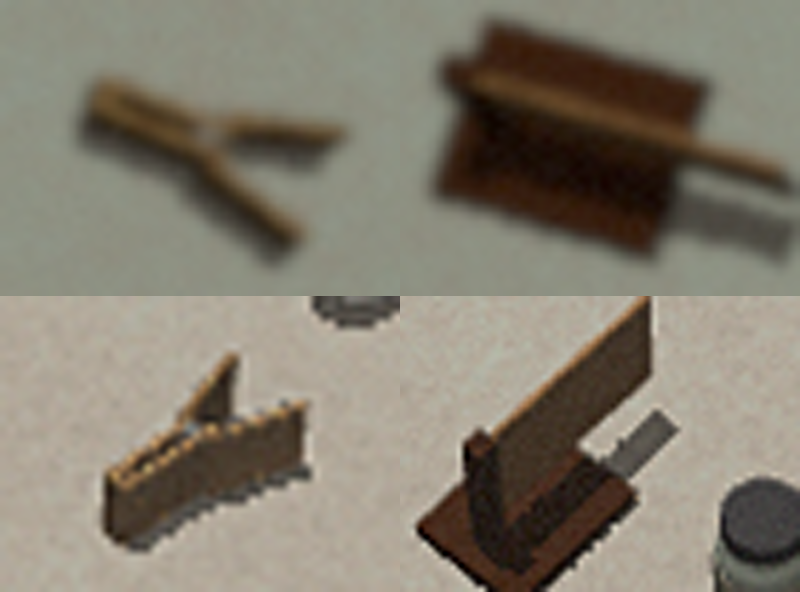

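The crops confirm it. The top-left and bottom-left views show the closed wooden clip, with its jaw tip at top px (317,177), pin (331,182) and handle ends (348,182) and (342,195). The right-hand views show the brown stand, with its card's free end at top px (210,187). I'll fit the known models to these points.

```bash
cat > fit.py <<'E'
from h import *
import pickle
from scipy.optimize import least_squares
def fit(fs,obs,x0):
    # obs: (cam, px, model xyz)
    def W(p,m): c,s=np.cos(p[2]),np.sin(p[2]); return np.array([p[0]+c*m[0]-s*m[1],p[1]+s*m[0]+c*m[1],m[2]])
    fun=lambda p:np.concatenate([proj(fs[c],W(p,m))[0]-px for c,px,m in obs])
    r=least_squares(fun,x0,loss="soft_l1",x_scale=[.01,.01,.1]); return r.x,r.fun.reshape(-1,2)
E
python3 - <<'E'
from fit import *
fs=pickle.load(open("fs.pkl","rb"))
def P(o,s,u): return np.array([o[0]+(u[0]+.5)/s-.5,o[1]+(u[1]+.5)/s-.5])
t=lambda u:P((305,166),8,u); s=lambda u:P((250,138),8,u); T=lambda u:P((162,166),8,u); S=lambda u:P((192,221),5.7,u)
tip=(.051,0,.04);pin=(0,0,.04);a=(-.053,-.023,.04);b=(-.053,.023,.04)
# clip x ~ +y world => clip -y is world +x
C=[("top",t(q),m) for q,m in [((98,92),tip),((209,130),pin),((345,132),a),((297,237),b)]]+\
  [("side",s(q),m) for q,m in [((112,180),tip),((196,129),pin),((233,59),a),((300,107),b)]]
f=lambda x,y,z:(x,y,z)
M=[("top",T(q),m) for q,m in [((388,172),f(0,-.105,.105)),((60,72),f(0,.03,.108)),((90,20),f(.04,.05,.012)),((312,85),f(.04,-.05,.012)),((255,250),f(-.04,-.05,.012)),((37,190),f(-.04,.05,.012))]]+\
  [("side",S(q),m) for q,m in [((250,79),f(0,-.105,.03)),((80,141),f(0,.03,.108)),((18,232),f(.04,.05,.012)),((236,201),f(-.04,-.05,.012))]]
for n,O,x0 in(("clip",C,(.515,-.275,1.15)),("stand",M,(.51,.22,-.25))):
    for k in("both","top","side"):
        o=[q for q in O if k=="both" or q[0]==k]
        x,r=fit(fs,o,x0); print(n,k,x[:2].round(4),np.degrees(x[2]).round(1),r.round(1).tolist())
    x,_=fit(fs,O,x0); c,s_=np.cos(x[2]),np.sin(x[2])
    print("grip" if n=="clip" else "edge", (x[:2]+(-.036*np.array([c,s_]) if n=="clip" else -.105*np.array([-s_,c]))).round(4))
E
```

```text
clip both [ 0.5204 -0.2782] 67.0 [[-0.7, -1.0], [-0.3, 0.4], [0.2, 0.2], [1.0, -0.3], [0.1, 0.3], [-0.6, 0.4], [0.5, -0.2], [0.5, -0.1]]
clip top [ 0.5198 -0.2781] 67.1 [[-0.7, -0.8], [-0.3, 0.5], [0.2, 0.3], [1.0, -0.2]]
clip side [ 0.5211 -0.2786] 67.1 [[0.0, 0.2], [-0.8, 0.3], [0.3, -0.4], [0.3, -0.2]]
grip [ 0.5063 -0.3114]
stand both [0.5176 0.2142] -15.9 [[-0.5, -0.3], [-0.4, -0.1], [-0.2, -0.8], [0.1, -0.6], [-0.0, 1.2], [-1.1, 0.3], [0.5, -0.5], [0.3, 0.6], [-0.4, -1.2], [0.8, -1.7]]
stand top [0.5173 0.2131] -15.9 [[-0.2, -0.2], [-0.0, 0.1], [0.1, -0.7], [0.5, -0.5], [0.3, 1.3], [-0.8, 0.4]]
stand side [0.5172 0.2172] -15.8 [[0.2, 0.2], [-0.0, 1.4], [-0.7, -0.4], [0.5, -0.9]]
edge [0.4888 0.1132]
```

The fit is good: grip point (0.506,-0.311), clip yaw 67°, card edge (0.489,0.113), stand y axis at yaw 74°. Moving above the clip now.

{"op": "arm_command", "data": {
  "motion": [
    {"slide": [0.615,0.583,-0.185],"rotation": [0,0,0.0238]},
    {"slide": [0.615,0.583,-0.185],"rotation": [0,0,0.0238]},
    {"slide": [0.615,0.583,-0.185],"rotation": [0,0,0.0238]},
    {"slide": [0.615,0.583,-0.185],"rotation": [0,0,0.0238]},
    {"slide": [0.615,0.583,-0.185],"rotation": [0,0,0.0238]},
    {"slide": [0.615,0.583,-0.185],"rotation": [0,0,0.0238]},
    {"slide": [0.615,0.583,-0.185],"rotation": [0,0,0.0238]},
    {"slide": [0.615,0.583,-0.185],"rotation": [0,0,0.0238]},
    {"slide": [0.615,0.583,-0.185],"rotation": [0,0,0.0238]},
    {"slide": [0.615,0.583,-0.185],"rotation": [0,0,0.0238]},
    {"slide": [0.615,0.583,-0.185],"rotation": [0,0,0.0238]},
    {"slide": [0.615,0.583,-0.185],"rotation": [0,0,0.0238]},
    {"slide": [0.615,0.583,-0.185],"rotation": [0,0,0.0238]},
    {"slide": [0.615,0.583,-0.185],"rotation": [0,0,0.0238]},
    {"slide": [0.615,0.583,-0.185],"rotation": [0,0,0.0238]},
    {"slide": [0.615,0.583,-0.185],"rotation": [0,0,0.0238]},
    {"slide": [0.615,0.583,-0.185],"rotation": [0,0,0.0238]},
    {"slide": [0.615,0.583,-0.185],"rotation": [0,0,0.0238]},
    {"slide": [0,0,0],"rotation": [0,0,0]},
    {"slide": [0,0,0],"rotation": [0,0,0]}
  ],
  "fingers": 1
}}

```text
time: 3.6
ee_pos: [0.5062, -0.3107, 0.1385]
eef_rot: [0.834, 0.552, -0.0, -0.0]
contact_force: [0.4, -0.1, -0.6]
opening: 1.004
gripper_force: 0.0
```

{"op": "arm_command", "data": {
  "motion": [
    {"slide": [0,0,-0.5],"rotation": [0,0,0]},
    {"slide": [0,0,-0.5],"rotation": [0,0,0]},
    {"slide": [0,0,-0.5],"rotation": [0,0,0]},
    {"slide": [0,0,-0.5],"rotation": [0,0,0]},
    {"slide": [0,0,-0.5],"rotation": [0,0,0]},
    {"slide": [0,0,-0.5],"rotation": [0,0,0]},
    {"slide": [0,0,-0.5],"rotation": [0,0,0]},
    {"slide": [0,0,-0.5],"rotation": [0,0,0]},
    {"slide": [0,0,-0.2],"rotation": [0,0,0]},
    {"slide": [0,0,-0.2],"rotation": [0,0,0]},
    {"slide": [0,0,0],"rotation": [0,0,0]},
    {"slide": [0,0,0],"rotation": [0,0,0]},
    {"slide": [0,0,0],"rotation": [0,0,0]}
  ]
}}

```text
time: 4.9
ee_pos: [0.5064, -0.3117, 0.0074]
eef_rot: [0.834, 0.551, 0.0, 0.001]
contact_force: [0.1, -0.4, 0.5]
opening: 1.003
gripper_force: 0.0
```

{"op": "arm_command", "data": {
  "motion": [
    {"slide": [0,0,0],"rotation": [0,0,0]},
    {"slide": [0,0,0],"rotation": [0,0,0]},
    {"slide": [0,0,0],"rotation": [0,0,0]},
    {"slide": [0,0,0],"rotation": [0,0,0]},
    {"slide": [0,0,0],"rotation": [0,0,0]},
    {"slide": [0,0,0],"rotation": [0,0,0]},
    {"slide": [0,0,0],"rotation": [0,0,0]},
    {"slide": [0,0,0],"rotation": [0,0,0]},
    {"slide": [0,0,0],"rotation": [0,0,0]},
    {"slide": [0,0,0],"rotation": [0,0,0]},
    {"slide": [0,0,0],"rotation": [0,0,0]},
    {"slide": [0,0,0],"rotation": [0,0,0]}
  ],
  "fingers": -1
}}

```text
time: 6.1
ee_pos: [0.506, -0.3116, 0.0069]
eef_rot: [0.834, 0.551, -0.0, 0.0]
contact_force: [-1.4, -0.8, 0.8]
opening: 0.242
gripper_force: 30.0
```

{"op": "arm_command", "data": {
  "motion": [
    {"slide": [0,0,0.1],"rotation": [0,0,0]},
    {"slide": [0,0,0.2],"rotation": [0,0,0]},
    {"slide": [0,0,0.3],"rotation": [0,0,0]},
    {"slide": [0,0,0.3],"rotation": [0,0,0]},
    {"slide": [0,0,0.3],"rotation": [0,0,0]},
    {"slide": [0,0,0.3],"rotation": [0,0,0]},
    {"slide": [0,0,0.3],"rotation": [0,0,0]},
    {"slide": [0,0,0.3],"rotation": [0,0,0]},
    {"slide": [0,0,0.2],"rotation": [0,0,0]},
    {"slide": [0,0,0.1],"rotation": [0,0,0]},
    {"slide": [0,0,0],"rotation": [0,0,0]},
    {"slide": [0,0,0],"rotation": [0,0,0]},
    {"slide": [0,0,0],"rotation": [0,0,0]}
  ]
}}

```text
time: 7.4
ee_pos: [0.5057, -0.3113, 0.0784]
eef_rot: [0.834, 0.551, -0.0, -0.0]
contact_force: [-0.4, 1.3, -1.4]
opening: 0.238
gripper_force: 30.0
```

```bash
python3 - <<'E'
from h import *
import pickle
fs={c:manip.grab_frame(c) for c in("top","side")}
pickle.dump(fs,open("fs1.pkl","wb"))
s=manip.get_state(); e=np.array(s["ee_pos"]); print(s["time"],e,s["eef_rot"],s["opening"],s["gripper_force"])
ps=[]
for n in("clip_mid","clip_mouth"):
    ps={c:manip.pinpoint(n,c)[:2] for c in fs}
    for c in fs: print(n,c,[(round(q["score"],2),np.round(q["position"],1).tolist()) for q in ps[c]], "exp",proj(fs[c],[[e[0]+d*np.cos(np.radians(67)),e[1]+d*np.sin(np.radians(67)),e[2]+.013] for d in (.036,.062)]).round(1).tolist())
def crop(c,x,y,w=64,h=48):
    return cv2.resize(fs[c]["image"][y:y+h,x:x+w],(400,300),interpolation=cv2.INTER_CUBIC)
o=[]
for c in fs:
    u=proj(fs[c],[e[0]+.015,e[1]+.04,e[2]+.02])[0].astype(int)-[32,24]; print(c,"origin",u); o.append(crop(c,*u))
cv2.imwrite("pics/lift.png",np.hstack(o)[:,:,::-1])
E
```

```text
7.5 [ 0.50575566 -0.31133857  0.07845096] [ 8.34235340e-01  5.51408462e-01 -1.45550599e-04 -2.90078588e-04] 0.2386056531011405 29.999688745010644
clip_mid top [(0.69, [330.3, 180.1])] exp [[333.1, 179.5], [325.5, 176.2]]
clip_mid side [(0.58, [273.3, 145.2])] exp [[274.3, 144.3], [269.2, 147.4]]
clip_mouth top [(0.7, [322.5, 176.1])] exp [[333.1, 179.5], [325.5, 176.2]]
clip_mouth side [(0.68, [268.2, 148.8])] exp [[274.3, 144.3], [269.2, 147.4]]
top origin [299 154]
side origin [241 119]
```

View pics/lift.png

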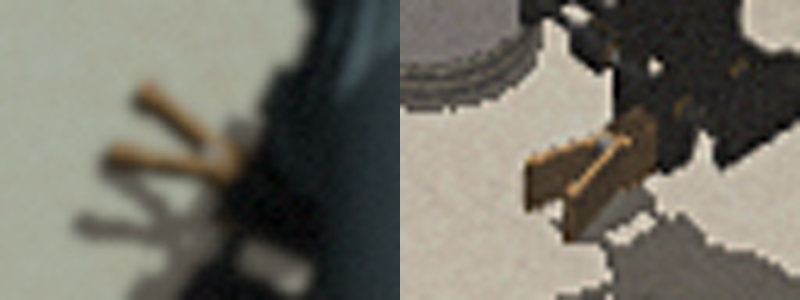

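The picture shows the clip held wide open, with jaw tips at about top px (322,168)/(317,179) and side px (262,145)/(267,150). I'll triangulate to get the held pose.

```bash
cat > held.py <<'E'
from h import *
def held(fs,e,rot,pts):
    # pts name->(top px, side px); offsets in tool-yaw frame (x along clip)
    a=2*np.arctan2(rot[1],rot[0]); R=np.array([[np.cos(a),np.sin(a),0],[-np.sin(a),np.cos(a),0],[0,0,1]])
    out={}
    for n,(p,q) in pts.items():
        X=tri([fs["top"],fs["side"]],[p,q]); out[n]=R@(X-e); print(n,X.round(4),"rel",out[n].round(4))
    return out
E
python3 - <<'E'
from held import *
import pickle
fs=pickle.load(open("fs1.pkl","rb"))
P=lambda o,u:np.array([o[0]+(u[0]+.5)/6.25-.5,o[1]+(u[1]+.5)/6.25-.5])
t=lambda *u:P((299,154),u); s=lambda *u:P((241,119),u)
held(fs,np.array([.5057,-.3113,.0784]),(.834,.5514),dict(tipR=(t(145,92),s(130,165)),tipL=(t(112,157),s(167,195)),pin=(t(210,152),s(207,147))))
E
```

```text
tipR [ 0.5543 -0.2403  0.1053] rel [ 0.0844 -0.0169  0.0269]
tipL [ 0.5214 -0.2224  0.1094] rel [0.0879 0.0204 0.031 ]
pin [ 0.5214 -0.2731  0.1062] rel [0.0413 0.0005 0.0278]
```

{"op": "arm_command", "data": {
  "motion": [
    {"slide": [-0.06,0.4,0],"rotation": [0,0,0.0035]},
    {"slide": [-0.1,0.66,0],"rotation": [0,0,0.0035]},
    {"slide": [-0.1,0.66,0],"rotation": [0,0,0.0035]},
    {"slide": [-0.1,0.66,0],"rotation": [0,0,0.0035]},
    {"slide": [-0.1,0.66,0],"rotation": [0,0,0.0035]},
    {"slide": [-0.1,0.66,0],"rotation": [0,0,0.0035]},
    {"slide": [-0.1,0.66,0],"rotation": [0,0,0.0035]},
    {"slide": [-0.1,0.66,0],"rotation": [0,0,0.0035]},
    {"slide": [-0.1,0.66,0],"rotation": [0,0,0.0035]},
    {"slide": [-0.1,0.66,0],"rotation": [0,0,0.0035]},
    {"slide": [-0.1,0.66,0],"rotation": [0,0,0.0035]},
    {"slide": [-0.1,0.66,-0.1],"rotation": [0,0,0.0035]},
    {"slide": [-0.1,0.66,-0.1],"rotation": [0,0,0.0035]},
    {"slide": [-0.1,0.66,-0.1],"rotation": [0,0,0.0035]},
    {"slide": [-0.1,0.66,-0.1],"rotation": [0,0,0.0035]},
    {"slide": [-0.1,0.66,-0.15],"rotation": [0,0,0.0035]},
    {"slide": [-0.04,0.23,-0.15],"rotation": [0,0,0.0035]},
    {"slide": [0,0,-0.08],"rotation": [0,0,0]},
    {"slide": [0,0,0],"rotation": [0,0,0]},
    {"slide": [0,0,0],"rotation": [0,0,0]}
  ]
}}

```text
time: 9.7
ee_pos: [0.4581, 0.0033, 0.0554]
eef_rot: [0.799, 0.602, -0.0, 0.0]
contact_force: [-0.9, 0.4, -0.1]
opening: 0.239
gripper_force: 30.0
```

```bash
python3 - <<'E'
from h import *
import pickle
fs={c:manip.grab_frame(c) for c in("top","side")}
pickle.dump(fs,open("fs2.pkl","wb"))
s=manip.get_state(); e=np.array(s["ee_pos"]); print(s["time"],e.round(4),np.round(s["eef_rot"],4),s["opening"],s["gripper_force"])
o=[]
for c in fs:
    u=proj(fs[c],[.485,.10,.08])[0].astype(int)-[25,25]; print(c,"origin",u); o.append(cv2.resize(fs[c]["image"][u[1]:u[1]+50,u[0]:u[0]+50],(400,400),interpolation=cv2.INTER_CUBIC))
cv2.imwrite("pics/standoff.png",np.hstack(o)[:,:,::-1])
E
```

```text
9.8 [0.4582 0.0034 0.0555] [ 7.988e-01  6.016e-01 -0.000e+00  2.000e-04] 0.24401248625358682 29.999730004929006
top origin [189 164]
side origin [213 197]
```

View pics/standoff.png

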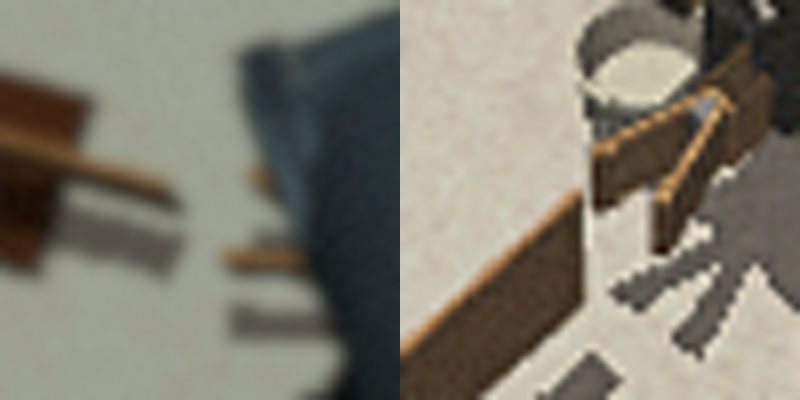

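The picture shows the open jaws short of the card edge, pointing at it. Tips are at side px (237,216)/(244,221) and top px (~221,185)/(217,195), and the card's free edge is at side px (236,221–234), top px (210,187).

```bash
python3 - <<'E'
from held import *
import pickle
fs=pickle.load(open("fs2.pkl","rb"))
P=lambda o,u:np.array([o[0]+(u[0]+.5)/8-.5,o[1]+(u[1]+.5)/8-.5])
t=lambda *u:P((189,164),u); s=lambda *u:P((213,197),u)
e=np.array([.4582,.0034,.0555])
held(fs,e,(.7988,.6016),dict(tipR=(t(257,175),s(194,155)),tipL=(t(226,257),s(257,195)),card=(t(176,188),s(182,194))))
# side-only, at assumed heights, in tool-yaw frame
a=2*np.arctan2(.6016,.7988);R=np.array([[np.cos(a),np.sin(a)],[-np.sin(a),np.cos(a)]])
for n,u,z in(("tipR",(194,155),.0885),("tipL",(257,195),.0885),("pin",(308,102),.0885),("tipRb",(200,208),.0485),("tipLb",(257,250),.0485),("cardtop",(182,194),.105),("cardbot",(184,300),.03)):
    print(n,(R@(onplane(fs["side"],s(*u),z)-e)[:2]).round(4))
for n,u,z in(("tipL",(226,257),.0885),("cardtop",(176,188),.105)): print("top",n,(R@(onplane(fs["top"],t(*u),z)-e)[:2]).round(4))
E
```

```text
tipR [0.499  0.0807 0.0825] rel [ 0.0856 -0.0178  0.027 ]
tipL [0.4651 0.0917 0.0875] rel [0.0868 0.0178 0.032 ]
card [0.4901 0.1111 0.0973] rel [ 0.1123 -0.0009  0.0418]
tipR [ 0.0896 -0.0162]
tipL [0.0881 0.0166]
pin [0.0379 0.0005]
tipRb [ 0.0856 -0.017 ]
tipLb [0.0863 0.0151]
cardtop [0.117  0.0022]
cardbot [0.1151 0.0004]
top tipL [0.0858 0.0195]
top cardtop [0.1107 0.0009]
```

{"op": "arm_command", "data": {
  "motion": [
    {"slide": [0.044,0.164,0],"rotation": [0,0,0]},
    {"slide": [0.044,0.164,0],"rotation": [0,0,0]},
    {"slide": [0.044,0.164,0],"rotation": [0,0,0]},
    {"slide": [0.044,0.164,0],"rotation": [0,0,0]},
    {"slide": [0.044,0.164,0],"rotation": [0,0,0]},
    {"slide": [0.044,0.164,0],"rotation": [0,0,0]},
    {"slide": [0.044,0.164,0],"rotation": [0,0,0]},
    {"slide": [0.044,0.164,0],"rotation": [0,0,0]},
    {"slide": [0.044,0.164,0],"rotation": [0,0,0]},
    {"slide": [0.044,0.164,0],"rotation": [0,0,0]},
    {"slide": [0,0,0],"rotation": [0,0,0]},
    {"slide": [0,0,0],"rotation": [0,0,0]},
    {"slide": [0,0,0],"rotation": [0,0,0]},
    {"slide": [0,0,0],"rotation": [0,0,0]},
    {"slide": [0,0,0],"rotation": [0,0,0]}
  ]
}}

```text
time: 11.3
ee_pos: [0.4711, 0.0534, 0.0554]
eef_rot: [0.798, 0.602, -0.0, 0.0]
contact_force: [-0.2, -0.3, -0.2]
opening: 0.24
gripper_force: 30.0
```

```bash
python3 - <<'E'
from h import *
import pickle
fs={c:manip.grab_frame(c) for c in("top","side")}
pickle.dump(fs,open("fs3.pkl","wb"))
s=manip.get_state(); e=np.array(s["ee_pos"]); print(s["time"],e.round(4),np.round(s["eef_rot"],4),s["opening"],s["gripper_force"],np.round(s["contact_force"],2))
o=[]
for c in fs:
    u=proj(fs[c],[.485,.11,.08])[0].astype(int)-[25,25]; print(c,"origin",u); o.append(cv2.resize(fs[c]["image"][u[1]:u[1]+50,u[0]:u[0]+50],(400,400),interpolation=cv2.INTER_CUBIC))
cv2.imwrite("pics/around.png",np.hstack(o)[:,:,::-1])
E
```

```text
11.4 [0.4712 0.0535 0.0554] [ 0.7984  0.6022 -0.      0.    ] 0.24012490695777322 29.9996647099033 [0.73 0.77 0.14]
top origin [186 164]
side origin [212 199]
```

View pics/around.png

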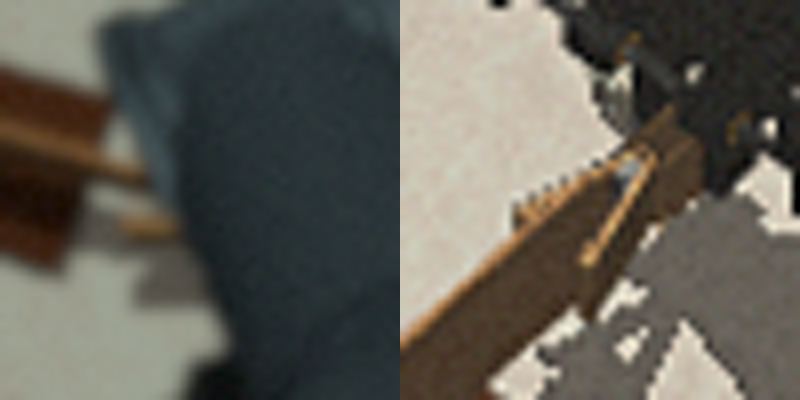

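The picture shows the card running between the two jaws, with the near tip at side px (235,230), the far tip at (226,225) and the pin at (240,219). I'll check the centring numerically before handing in.

```bash
python3 - <<'E'
from h import *
import pickle
fs=pickle.load(open("fs3.pkl","rb")); e=np.array([.4712,.0535,.0554])
P=lambda o,u:np.array([o[0]+(u[0]+.5)/8-.5,o[1]+(u[1]+.5)/8-.5])
t=lambda *u:P((186,164),u); s=lambda *u:P((212,199),u)
a=2*np.arctan2(.6022,.7984);R=np.array([[np.cos(a),np.sin(a)],[-np.sin(a),np.cos(a)]])
for c,f,n,u,z in(("side",s,"tipR",(118,212),.0885),("side",s,"tipL",(187,255),.0885),("side",s,"pin",(228,162),.0885),("side",s,"card1",(20,325),.105),("side",s,"card2",(100,254),.105),("side",s,"card3",(180,186),.105),("top",t,"tipL",(122,225),.0885),("top",t,"card1",(10,126),.105),("top",t,"card2",(135,171),.105)):
    print(c,n,(R@(onplane(fs[c],f(*u),z)-e)[:2]).round(4))
# stand check: expected edge from first fit, and card edge line in tool frame
print("edge",(R@(np.array([.4888,.1132])-e[:2])).round(4))
E
```

```text
side tipR [ 0.0877 -0.0181]
side tipL [0.0854 0.017 ]
side pin [ 0.0397 -0.0018]
side card1 [ 0.1615 -0.0007]
side card2 [ 0.1163 -0.0006]
side card3 [0.0709 0.0005]
top tipL [0.0867 0.0205]
top card1 [ 0.1383 -0.0026]
top card2 [0.0855 0.0003]
edge [ 0.0622 -0.0005]
```

Centred to about 1 mm, with the edge about 25 mm ahead of the pivot and no contact.

```bash
python3 -c "
from cell import manip
print(manip.hand_in())"
```

```text
the job is handed in; nothing more can be done
None
```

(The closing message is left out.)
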